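# Knock a stuck die insert loose

### The job

The steel insert is stuck in the tile-press die frame. Take the wooden mallet from its pad and knock the insert out towards the frame's open mouth on the back of its two ears in turn, the left one first: each knock slow, until the ear stops firmly (about 15 N), never over 25 N. When its nose stands about 15 to 20 mm out of the mouth, stand the mallet upright on its pad again; only the mallet may touch the insert, and leave the mug, tape roll and stone where they are.

Things in the scene. Friction and masses are not known exactly. Their poses are not given: they have to be found in the camera images.
- die_frame: Bare aluminium die frame, fixed to the table (yaw varies). Origin at the underside centre, z up, open mouth at its own -x. Base 100 x 112 x 8 mm; two rails along x (y = -53 to -43 mm and +50 to +57 mm, x = -35 to +49 mm, tops at z = 30 mm), the channel between them; across the rear a bridge (x = +24 to +48 mm, y = -53 to +57 mm, top at z = 52 mm) covers the middle of the insert's back.
- mouth (a point): Point in the middle of the frame's mouth, the plane in which the rails end (frame x = -35 mm, z = 20 mm); axes as the frame's, -x leads out.
- crossbar (a point): Centre of the crossbar, 36 x 192 x 22 mm (x, y, z), of the steel insert (1.6 kg, loose, rests on the rail tops by its weight); axes as the frame's when square. Knocked on one ear, the insert swings a few degrees about the far rail and then jams: more force does not move it on. Knocked next on the other ear it comes free, swings back and gains a few mm at the middle.
- ear_left (a point): Knocking point on the back face of the insert's +y (robot's left) ear, the crossbar's end beyond the rail (|y| = 60 to 96 mm): 78 mm along +y and 18 mm along +x from the crossbar's centre. Knock it towards -x at about 20 mm/s: it gives way against 4 to 8 N, by anything from 3 to 20 mm, and then jams (the force climbs at some 5 N per mm).
- ear_right (a point): The same on the -y (robot's right) ear: 78 mm along -y and 18 mm along +x from the crossbar's centre.
- nose (a point): Centre of the front face of the insert's tongue, 30 mm ahead (-x) of the crossbar's centre and 21 mm below it; at first 0 to 5 mm inside the mouth. The tongue, 60 x 84 x 18 mm, lies under the crossbar, in the channel, between the -y rail and a steel gib strip along the +y rail. The gib is set differently each time: the sideways play is 1.5 to 3.5 mm in all and cannot be seen.
- mallet_mid (a point): Point on the wooden mallet's axis 60 mm above its underside, where to grasp it. The mallet (0.2 kg) stands on its head, handle up: head 54 x 30 x 34 mm (x, y, z) with flat striking faces at x = +27 and -27 mm; handle 22 x 24 mm (x, y), from 34 to 95 mm above the underside. Grasped across x, the knock is taken square by the fingers.
- mallet_pad: Cork pad 110 x 90 x 8 mm (x, y, z), fixed to the table to the left or right of the frame; origin at its underside centre. The mallet stands on it, upright, at the start and at the end.
- mug: Fluted stoneware mug, 84 x 110 x 74 mm, a bystander, on the other side of the frame; origin at its underside.
- tape: Roll of yellow masking tape, 42 x 42 x 18 mm, a bystander nearer the robot; origin at its underside.
- stone: Grey rounded pumice stone, 55 x 55 x 49 mm, a bystander nearer the robot; origin at its underside.
Things that resemble listed ones, but are neither listed nor needed, are in the scene too. Several things have the shape of the mallet_pad; the one meant has the colours described above.

How it is judged:
By the outcome, as a careful person would: the job done as asked, in the order asked, and still so for the second after the job is handed in, with the robot touching nothing.
It also fails if it takes over 72 s, if anything falls off the work surface, if the arm or the gripper's body presses on something with over 40 N, if the wrist force passes 120 N, or if a joint passes its speed limit or range.

### The arm

A 7-joint arm with a two-finger parallel gripper is mounted at the origin on the work surface; the furniture and walls round the work are solid. World frame = base frame: x ahead of the robot, y to its left, z up, the work surface at z = 0. Lengths are in m, angles in degrees, forces in N, time in s.
With the tool pointing down it reaches from about 0.35 to 0.9 m from the base axis. Payload 7.2 kg.
Tool frame: the origin (TCP) lies midway between the tips of the shut fingers; the grasp point (between the pads) lies 19 mm behind it; x points along the fingers, y is the direction in which the jaws open and shut, and the axes are right-handed (so a half turn about x gives the same grasp; the last joint's range is limited). The gripper opens to 85 mm and grips with 20 to 120 N. Pads are 22 mm wide; open, the fingers measure 114 mm over their backs; the gripper's body (76 mm by 85 mm) begins 54 mm behind the grasp point. The pads swing forward as they close: fully open they stand 13 mm farther back than shut.
Start: joints at [-68.022, 23.554, -0.728, 91.456, 0.321, 64.991, -4.71], TCP at [0.273, 0.562, 0.208] pointing down, gripper open.
Joint ranges: [-169.25, 169.25], [-16.82, 113.86], [-84.01, 82.57], [7.8, 145.47], [-59.2, 239.2], [7.22, 106.19], [-163.78, 163.78]. Speed limits (degrees/s): [136.94, 136.94, 172.46, 172.46, 180, 180, 180].

### API

Orientations are given as [roll, pitch, yaw] about the fixed x, y, z axes, in that order (R = Rz(yaw) Ry(pitch) Rx(roll)).
In Python, from station import env, cams, workorder gives the robot as it stands. Calls block until the motion is done:
- env.movep(position, orientation): joint-space move of the TCP to a pose.
- env.movel(position, feed=0.15, frame=None, threshold=None): straight line of the TCP; frame=None keeps the orientation; feed is the mean speed in m/s. With threshold (N) it stops when the force on the tool has changed by that much, and returns True; else False.
- env.move_j(angles): joint-space move.
- env.grip(opening): finger opening in m; the grip force is fixed at half the most; returns when the fingers have stopped.
- env.hold(seconds).
- env.solve_ik(position, orientation): joint angles nearest the present ones, or None.
- cams.get_image(name): name is "scene" or "top" or "wrist"; returns the picture (420x560x3 uint8, red, green, blue); there is no depth.
- cams.get_calibration(name): a dict with "vertical_fov" (degrees; the focal length in pixels is half the picture's height over the tangent of half this angle, whatever the lens; pixels are square), "cx", "cy" (the principal point, pixels), "dist_coeffs" ([k1, k2, p1, p2, k3] as OpenCV has them; the pictures are not rectified), "extrinsics" (4x4, takes a point from world to camera coordinates). Camera axes: x right, y down, z forward; pixel columns grow to the right and rows downward; lengths in m; the calibration is good to about 2 mm. A picture is of the moment at which its call begins: read the wrist's pose just before it. get_calibration takes no time and is no camera call; for the wrist camera it gives the pose at the moment of the call.
A pose or a line that the arm cannot do raises env.IKError and nothing moves.
- workorder.hand_in(): hands the job in, once; it reports no verdict.
Readings, each from a call of its own:
- env.get_t(): time.
- env.get_joints(): joint angles.
- env.get_joint_vel(): joint speeds.
- env.get_joint_efforts(): joint torques, N m.
- env.get_tool_pos(): TCP position.
- env.get_orientation(): TCP orientation.
- env.get_contact_force(): force on the tool from outside, world axes, zero at the start.
- env.get_ft_torque(): the same for the moment, N m.
- env.get_opening(): finger opening in m.
Only numpy, scipy, OpenCV 4.12 (cv2) and the standard library are available. Lean on these libraries where they do the work, as an engineer would, in place of code of your own. Each camera call takes 0.05 s, during which the arm holds its last target.

## Working session

There is one attempt and no reset: what is moved stays moved. The work goes in short steps, each a Python script; the robot and the scene stay as the last script left them, time stands still between calls to the robot, and variables do not carry over. Pictures are saved under pics/ and viewed, and the job is handed in when it is done.

```bash
ls; mkdir -p pics
python3 - <<'E'
from station import env,cams
import cv2,numpy as np
print(env.get_t())
for n in ["scene","top","wrist"]:
    im=cams.get_image(n); c=cams.get_calibration(n); print(n,c)
    cv2.imwrite(f"pics/{n}0.png",im[:,:,::-1])
print(env.get_tool_pos(),env.get_orientation(),env.get_opening())
E
```

```text
pics
0.0
scene {'vertical_fov': 43.55831368659996, 'cx': 282.4515621060135, 'cy': 213.54507484189725, 'dist_coeffs': array([-0.13823997,  0.        ,  0.        ,  0.        ,  0.        ]), 'extrinsics': array([[ 0.63756537, -0.77022999,  0.0160049 , -0.23113227],
       [-0.50289668, -0.43183599, -0.74874068,  0.28380917],
       [ 0.58361402,  0.46932232, -0.66266978,  1.04537631],
       [ 0.        ,  0.        ,  0.        ,  1.        ]])}
top {'vertical_fov': 56.433155469330075, 'cx': 282.3026368629503, 'cy': 206.37909589825176, 'dist_coeffs': array([0.00715747, 0.        , 0.        , 0.        , 0.        ]), 'extrinsics': array([[ 0.00654402, -0.99996349,  0.00549474,  0.03262892],
       [-0.99199519, -0.00718463, -0.12607113,  0.40081131],
       [ 0.12610601, -0.00462574, -0.99200599,  1.00402087],
       [ 0.        ,  0.        ,  0.        ,  1.        ]])}
wrist {'vertical_fov': 59.22287521760056, 'cx': 274.04525025791344, 'cy': 207.78707363792125, 'dist_coeffs': array([-0.09169082,  0.        ,  0.        ,  0.        ,  0.        ]), 'extrinsics': array([[ 0.43708077,  0.89942119, -0.00138698, -0.62323969],
       [ 0.85969382, -0.41732069,  0.29456745, -0.03895339],
       [ 0.26436139, -0.12994215, -0.95562969,  0.3787921 ],
       [ 0.        ,  0.        ,  0.        ,  1.        ]])}
[0.2727492  0.56193773 0.20727538] [ -85.9178946    89.93318307 -111.8057325 ] 0.0852851865595155
```

View pics/top0.png

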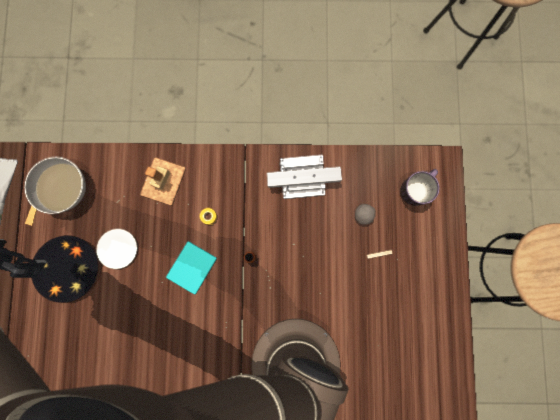

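View pics/scene0.png

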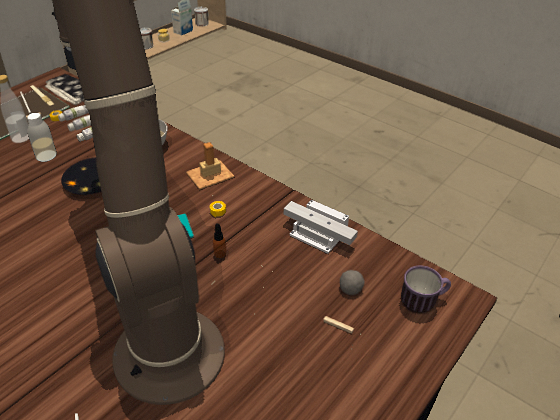

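View pics/wrist0.png

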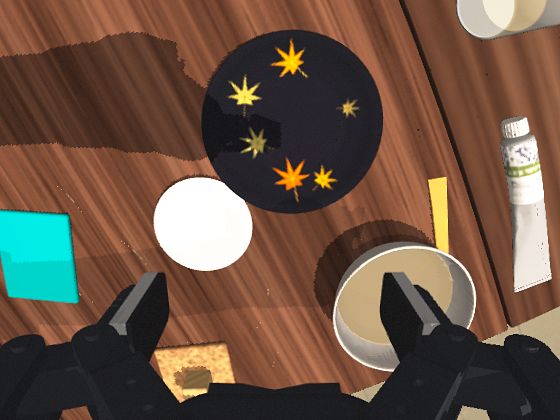

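Run:
```python
import cv2
t=cv2.imread("pics/top0.png");s=cv2.imread("pics/scene0.png")
a=cv2.resize(t[140:215,250:350],(800,600),interpolation=cv2.INTER_CUBIC)
cv2.imwrite("pics/c1.png",a)
cv2.imwrite("pics/c2.png",cv2.resize(s[190:265,270:370],(800,600),interpolation=cv2.INTER_CUBIC))
cv2.imwrite("pics/c3.png",cv2.resize(t[145:220,115:215],(800,600),interpolation=cv2.INTER_CUBIC))
```

```text
(no output)
```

View pics/c1.png

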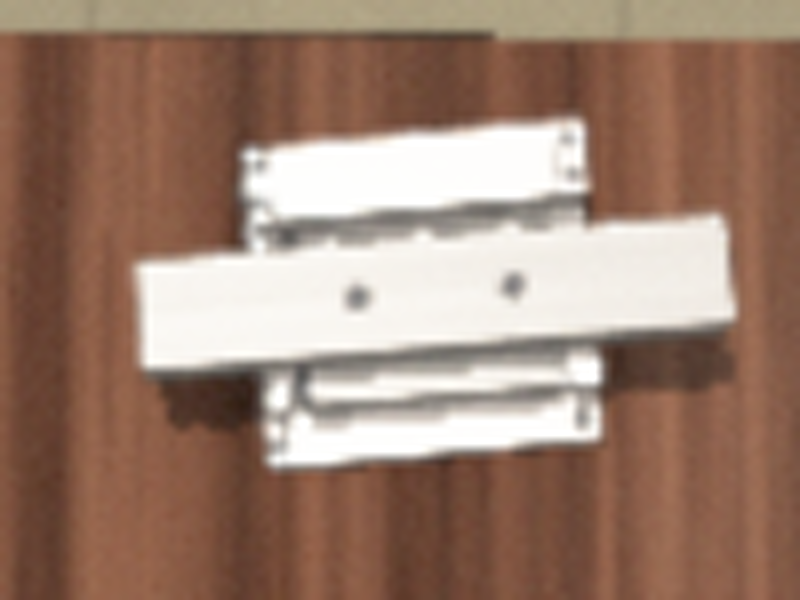

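View pics/c2.png

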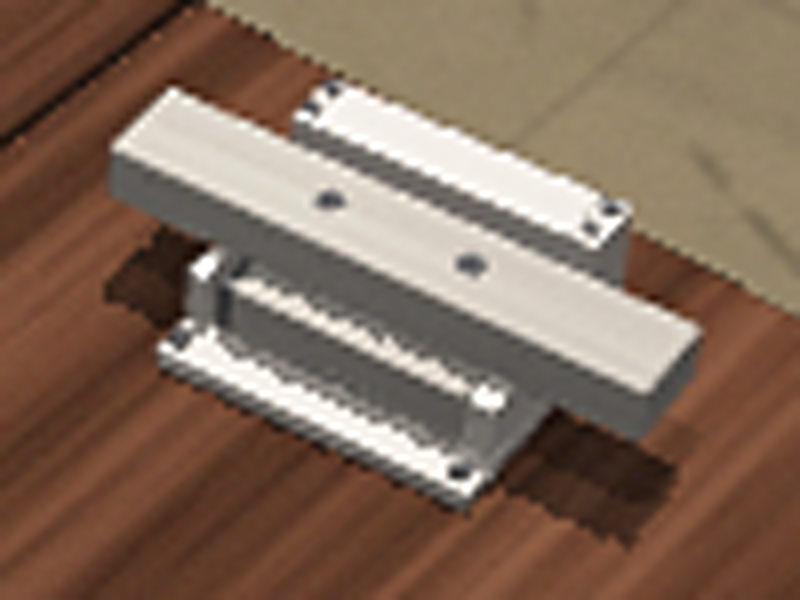

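View pics/c3.png

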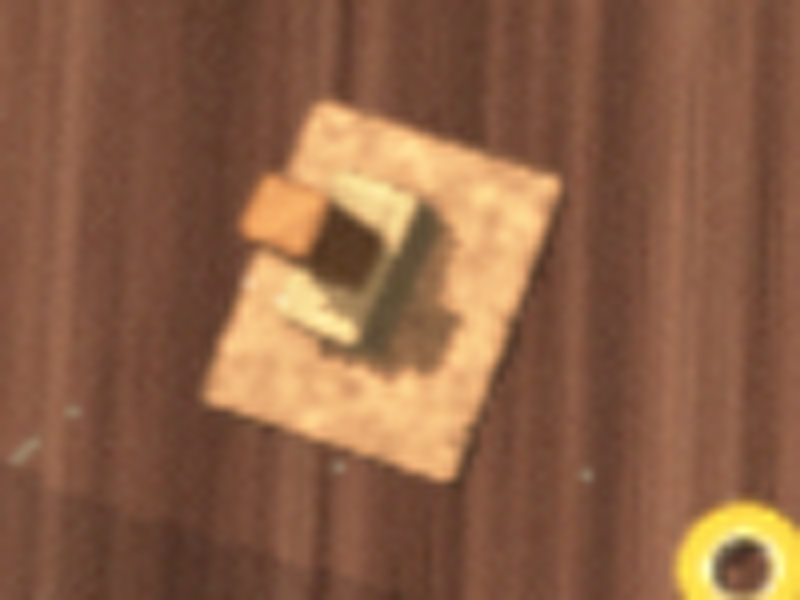

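```bash
cat > h.py <<'E'
import numpy as np,cv2
from station import env,cams,workorder
from scipy.spatial.transform import Rotation as R
def cal(n):
    c=cams.get_calibration(n); f=210/np.tan(np.radians(c["vertical_fov"]/2))
    K=np.array([[f,0,c["cx"]],[0,f,c["cy"]],[0,0,1.]])
    return K,np.array(c["dist_coeffs"],float),np.array(c["extrinsics"])
def cast(C,uv,z):
    K,d,E=C
    p=cv2.undistortPoints(np.array(uv,float).reshape(-1,1,2),K,d).reshape(-1,2)
    r=np.c_[p,np.ones(len(p))]@E[:3,:3]; o=-E[:3,:3].T@E[:3,3]
    return o+r*((z-o[2])/r[:,2])[:,None]
def proj(C,P):
    K,d,E=C
    return cv2.projectPoints(np.array(P,float).reshape(-1,1,3),cv2.Rodrigues(E[:3,:3])[0],E[:3,3],K,d)[0].reshape(-1,2)
def snap(name,fn):
    C=cal(name);im=cams.get_image(name)[:,:,::-1].copy();cv2.imwrite("pics/"+fn,im);return C,im
E
python3 - <<'E'
from h import *
C=cal("top")
f=lambda u,v,x0,y0:(x0+(u+.5)/8-.5,y0+(v+.5)/8-.5)
pad=[f(*p,115,145) for p in [(320,100),(560,182),(453,482),(205,402)]]
P=cast(C,pad,.008);print("pad",P.round(4),P.mean(0))
H=cast(C,[f(*p,115,145) for p in [(268,174),(330,190),(302,257),(240,232)]],.103);print("handle",H.round(4),H.mean(0))
B=cast(C,[f(*p,250,140) for p in [(135,263),(722,216),(735,322),(146,368)]],.052);print("bar",B.round(4),B.mean(0))
G=cast(C,[f(*p,250,140) for p in [(242,150),(582,120)]],.052);print("bridge rear",G.round(4))
F=cast(C,[f(*p,250,140) for p in [(270,467),(600,440)]],.008);print("base front",F.round(4))
for n in ["wrist"]:
    K,d,E=cal(n);print(-E[:3,:3].T@E[:3,3])
print(env.get_tool_pos(), R.from_euler('xyz',env.get_orientation(),degrees=True).as_matrix().round(3))
E
```

```text
pad [[0.535  0.3824 0.008 ]
 [0.5073 0.3003 0.008 ]
 [0.4048 0.332  0.008 ]
 [0.4312 0.4159 0.008 ]] [0.46960192 0.35765054 0.008     ]
handle [[0.4875 0.3659 0.103 ]
 [0.4826 0.3467 0.103 ]
 [0.4616 0.3543 0.103 ]
 [0.4693 0.3736 0.103 ]] [0.47523499 0.36013184 0.103     ]
bar [[ 0.4855  0.0772  0.052 ]
 [ 0.5025 -0.1131  0.052 ]
 [ 0.4675 -0.1169  0.052 ]
 [ 0.451   0.0732  0.052 ]] [ 0.47660961 -0.01990389  0.052     ]
bridge rear [[ 0.5232  0.0428  0.052 ]
 [ 0.534  -0.0679  0.052 ]]
base front [[ 0.4256  0.0328  0.008 ]
 [ 0.4356 -0.078   0.008 ]]
[0.20575607 0.59351999 0.37259496]
[0.2727492  0.56193773 0.20727538] [[-0.     0.437  0.9  ]
 [-0.001  0.9   -0.437]
 [-1.    -0.001  0.   ]]
```

```bash
cat >> h.py <<'E'
def ori(yaw,s=1):
    c,sn=np.cos(np.radians(yaw)),np.sin(np.radians(yaw))
    x=np.array([0,0,-1.]);y=s*np.array([c,sn,0]);z=np.cross(x,y)
    return R.from_matrix(np.c_[x,y,z]).as_euler('xyz',degrees=True)
E
python3 - <<'E'
from h import *
print(env.get_joints())
for s in (1,-1):
    for p,y in (((.472,.36,.2),-18),((.472,.36,.049),-18),((.53,.06,.065),5.3),((.59,-.1,.065),5.3)):
        print(s,p,np.round(env.solve_ik(p,ori(y,s)),1) if env.solve_ik(p,ori(y,s)) is not None else None)
E
```

```text
[-68.02135784  23.58982936  -0.72632908  91.48846923   0.32009903
  64.99054772  -4.71050129]
1 (0.472, 0.36, 0.2) [-57.3  21.4  20.3  97.7  -8.2  62.4 -52.5]
1 (0.472, 0.36, 0.049) [-54.7  31.4  17.3 105.3 -12.7  45.1 -48.8]
1 (0.53, 0.06, 0.065) [-32.3  26.3  26.6 113.7 -16.7  43.7   9.5]
1 (0.59, -0.1, 0.065) [-18.   32.9  32.  104.8 -22.5  48.7  30.3]
-1 (0.472, 0.36, 0.2) [-31.4  21.7 -14.   95.8   5.8  63.2 114.9]
-1 (0.472, 0.36, 0.049) [-30.2  31.7 -16.  103.5  11.6  46.3 110. ]
-1 (0.53, 0.06, 0.065) [ -59.1   46.4   71.7  115.1  -52.5   60.1 -136.4]
-1 (0.59, -0.1, 0.065) [ -38.8   52.3   71.4  106.   -55.3   65.7 -121.6]<sys>:0: UserWarning: Gimbal lock detected. Setting third angle to zero since it is not possible to uniquely determine all angles.
```

Mix-up candidates in the top picture:
- **Pad:** the cork pad at (163,182), or the turquoise square at (191,267), which is the wrong colour.
- **Mallet:** the wooden one at (160,178). The brown bottle at (249,258) has no head.
- **Insert:** the only bar is at (304,177), on the frame, with the bridge on the far side and the mouth towards the robot.

I choose the cork pad with the mallet and will check it in a close view.

```bash
python3 - 2>/dev/null <<'E'
from h import *
env.movep([.472,.36,.205],ori(-18)); print(env.get_t(),env.get_tool_pos())
C,im=snap("wrist","w1.png"); import pickle;pickle.dump(C,open("w1.pkl","wb"))
E
```

```text
1.25 [0.4709882  0.36146767 0.20486402]
```

View pics/w1.png

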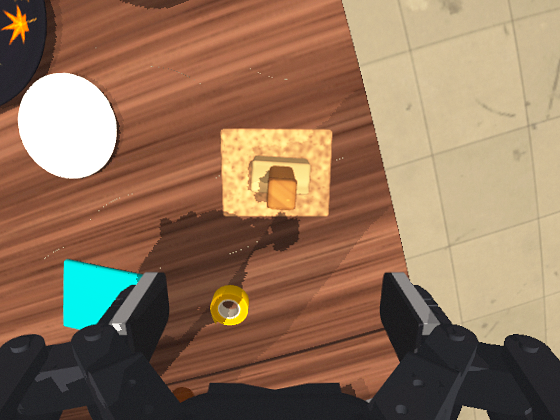

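Run:
```python
import cv2
t=cv2.imread("pics/w1.png")
cv2.imwrite("pics/w1c.png",cv2.resize(t[123:222,211:343],(792,594),interpolation=cv2.INTER_CUBIC))
```

```text
(no output)
```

View pics/w1c.png

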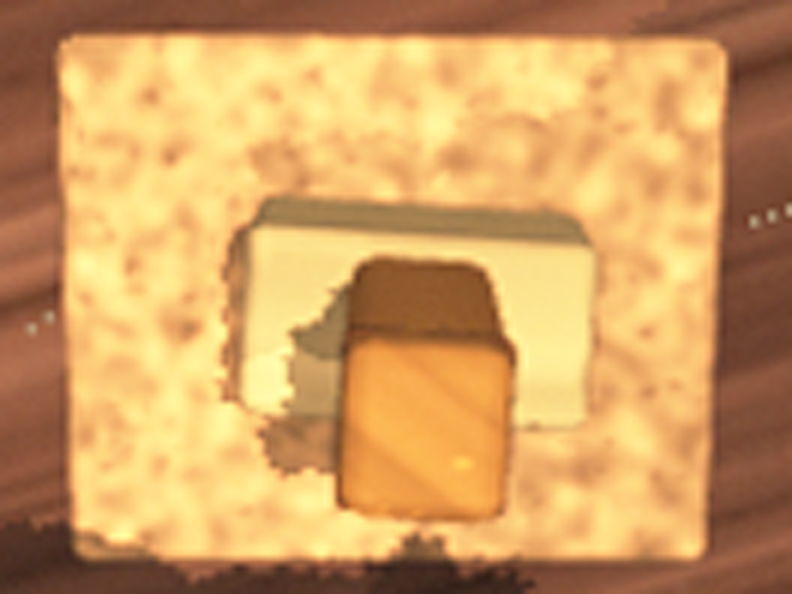

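The close crop shows the wooden mallet on cork: handle top centred at crop (425,427), head top spanning (245,226) to (587,428).

Run:
```python
from h import *; import pickle
C=pickle.load(open("w1.pkl","rb"))
f=lambda u,v:(211+(u+.5)/6-.5,123+(v+.5)/6-.5)
H=cast(C,[f(*p) for p in [(345,335),(513,344),(503,520),(338,508)]],.103)
D=cast(C,[f(*p) for p in [(247,226),(594,245),(587,428),(244,410)]],.042)
P=cast(C,[f(*p) for p in [(60,37),(724,40),(706,558),(78,558)]],.008)
ang=lambda v:np.degrees(np.arctan2(v[1],v[0]))
for n,Q in (("handle",H),("head",D),("pad",P)):
    print(n,Q.mean(0).round(4),ang(Q[1]-Q[0]),ang(Q[2]-Q[3]),np.linalg.norm(Q[1]-Q[0]).round(4),np.linalg.norm(Q[2]-Q[1]).round(4))
print(env.get_contact_force())
```

```text
handle [0.4778 0.362  0.103 ] -20.919372115523323 -22.148976068678806 0.0207 0.0228
head [0.4777 0.3612 0.042 ] -20.94651037965244 -20.89596860706594 0.052 0.0284
pad [0.4729 0.3589 0.008 ] -18.053474953409175 -17.7972628380643 0.1072 0.088
[ 0.28914674  0.30812614 -0.55373124]
```

```bash
python3 - 2>/dev/null <<'E'
from h import *
env.movep([.4778,.3615,.125],ori(-21)); env.movel([.4778,.3615,.0495],feed=.1); print(env.get_t(),env.get_tool_pos(),env.get_contact_force())
env.grip(.01); print(env.get_t(),env.get_opening(),env.get_tool_pos(),env.get_contact_force(),env.get_ft_torque())
env.movel([.4778,.3615,.13],feed=.12); print(env.get_t(),env.get_opening(),env.get_tool_pos(),env.get_contact_force())
C,im=snap("wrist","w2.png")
E
```

```text
2.625 [0.47831341 0.36181492 0.05019447] [ 0.5294994  -0.56379162 -0.41867424]
3.225 0.021134655665593173 [0.47789342 0.36156578 0.04968018] [-0.72529152  0.38356021  2.51135419] [-0.04640847  0.07746405  0.02079467]
4.05 0.021574965915370486 [0.47723993 0.36118501 0.1292375 ] [ 0.85634446  0.5876992  -2.24995387]
```

View pics/w2.png

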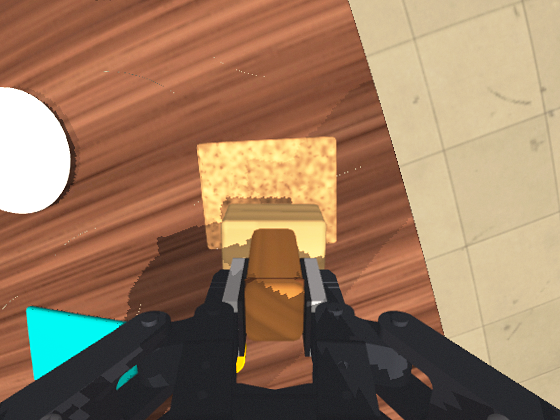

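```bash
python3 - 2>/dev/null <<'E'
from h import *; import pickle
env.movep([.48,-.09,.23],ori(5.3)); env.hold(.2); print(env.get_t(),env.get_tool_pos())
C,im=snap("wrist","w3.png"); pickle.dump(C,open("w3.pkl","wb"))
print(env.get_contact_force())
E
```

```text
5.9917 [ 0.48019502 -0.0892348   0.22974395]
[-0.40882542 -1.49012651 -1.71399685]
```

View pics/w3.png

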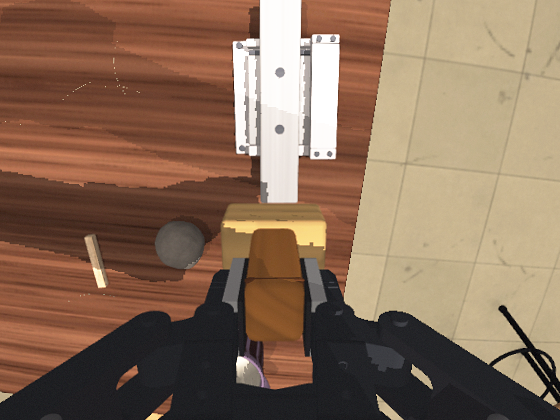

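Run:
```python
import cv2
t=cv2.imread("pics/w3.png")
cv2.imwrite("pics/w3c.png",cv2.resize(t[20:180,220:350],(650,800),interpolation=cv2.INTER_CUBIC)[:600])
cv2.imwrite("pics/w3d.png",cv2.resize(t[90:210,220:350],(650,600),interpolation=cv2.INTER_CUBIC))
```

```text
(no output)
```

View pics/w3c.png

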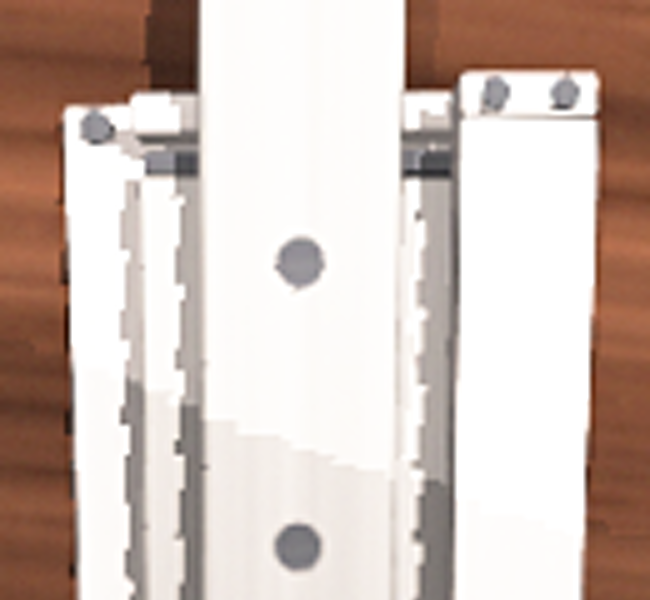

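View pics/w3d.png

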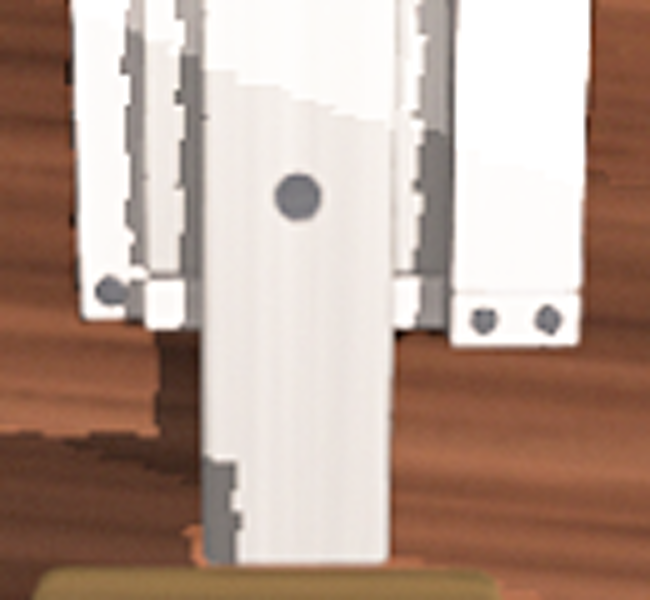

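```bash
cat > meas.py <<'E'
from h import *; import pickle
C=pickle.load(open("w3.pkl","rb"))
c=lambda u,v:(220+(u+.5)/5-.5,20+(v+.5)/5-.5)
d=lambda u,v:(220+(u+.5)/5-.5,90+(v+.5)/5-.5)
BR=cast(C,[c(459,71),c(599,73),d(580,345),d(452,345)],.052)
ang=lambda v:np.degrees(np.arctan2(-v[0],v[1]))
print(BR.round(4),ang(BR[1]-BR[2]),ang(BR[0]-BR[3]))
bf=cast(C,[c(199,2),d(204,560)],.052);bb=cast(C,[c(405,2),d(388,560)],.052)
print("bar front",bf.round(4),ang(bf[0]-bf[1]),"back",bb.round(4),ang(bb[0]-bb[1]))
ba=cast(C,[c(66,107),d(80,320)],.008);print("base front",ba.round(4),ang(ba[0]-ba[1]))
yaw=np.radians(ang(BR[1]-BR[2])); ex=np.array([np.cos(yaw),np.sin(yaw)]);ey=np.array([-ex[1],ex[0]])
bc=BR[:,:2].mean(0); O=bc-36*.001*ex-.002*ey; print("origin(bridge)",O)
F=lambda P:np.c_[(P[:,:2]-O)@ex,(P[:,:2]-O)@ey].round(4)
for n,Q in (("bridge",BR),("barF",bf),("barB",bb),("baseF",ba)):print(n,F(Q).tolist())
print("nose",F(cast(C,[c(140,300),d(146,250)],.029)).tolist(),"railend",F(cast(C,[c(131,105),d(144,300)],.03)).tolist())
E
python3 meas.py
```

```text
[[ 0.501   0.0387  0.052 ]
 [ 0.5252  0.0409  0.052 ]
 [ 0.5364 -0.0678  0.052 ]
 [ 0.5125 -0.0701  0.052 ]] 5.875667367731065 6.032471813414998
bar front [[ 0.4552  0.0457  0.052 ]
 [ 0.4697 -0.1162  0.052 ]] 5.124325633670226 back [[ 0.4905  0.049   0.052 ]
 [ 0.5052 -0.1128  0.052 ]] 5.195708332158832
base front [[ 0.4285  0.0319  0.008 ]
 [ 0.4389 -0.0791  0.008 ]] 5.334977141951101
origin(bridge) [ 0.48316608 -0.02021411]
bridge [[0.0238, 0.0568], [0.0481, 0.0565], [0.0481, -0.0527], [0.0241, -0.0526]]
barF [[-0.021, 0.0684], [-0.0232, -0.0941]]
barB [[0.0143, 0.0681], [0.0124, -0.0944]]
baseF [[-0.049, 0.0574], [-0.0501, -0.054]]
nose [[-0.034, 0.0197], [-0.0343, -0.0371]] railend [[-0.0347, 0.0546], [-0.0349, -0.0468]]
```

```bash
cat >> h.py <<'E'
YAW=5.5
O=np.array([.4832,-.0202]); _y=np.radians(YAW); ex=np.array([np.cos(_y),np.sin(_y)]); ey=np.array([-ex[1],ex[0]])
W=lambda x,y,z:[*(O+x*ex+y*ey),z]
def fp():
    p=env.get_tool_pos(); q=np.array(p[:2])-O; return np.round([q@ex*1e3,q@ey*1e3,p[2]*1e3],1)
def ff():
    f=env.get_contact_force(); return np.round([f[:2]@ex,f[:2]@ey,f[2]],1)
Z=.065
def knock(y,xs,xe,thr=13,feed=.016):
    env.movel(W(xs,y,Z),feed=.1); b=ff(); t=env.get_t()
    r=env.movel(W(xe,y,Z),feed=feed,threshold=thr)
    f1=ff();p1=fp(); print("knock",r,"base",b,"f",f1,"p",p1,"dt",env.get_t()-t)
    return r
E
python3 - 2>/dev/null <<'E'
from h import *
env.movep(W(.078,.080,.125),ori(YAW)); env.movel(W(.075,.080,Z),feed=.1); print(env.get_t(),fp(),ff())
knock(.080,.048,.030)
print(env.get_t(),ff(),fp(),env.get_ft_torque())
snap("wrist","w4.png");snap("top","t4.png")
print(env.get_t(),ff())
E
```

```text
7.6167 [75.5 79.6 65.6] [ 0.5 -1.  -1.7]
knock True base [ 0.8  0.3 -2.8] f [ 2.   0.3 -0.5] p [36.3 80.4 65.8] dt 0.9084000000000003
8.9417 [ 2.   0.3 -0.5] [36.3 80.4 65.8] [ 0.08909145 -0.63124422  0.01521472]
9.0417 [ 2.4  0.1 -0.3]
```

View pics/w4.png

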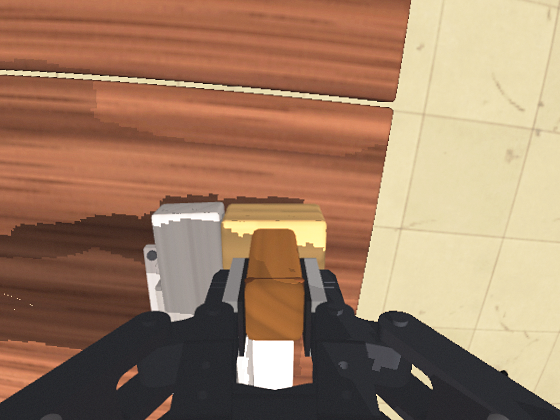

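```bash
cat >> h.py <<'E'
def push(y,xe,thr=12,feed=.012):
    t=env.get_t();b=ff();r=env.movel(W(xe,y,Z),feed=feed,threshold=thr)
    f=ff();p=fp();env.hold(.05);print("push",r,"base",b,"f",f,p,"then",ff(),fp(),"dt",round(env.get_t()-t,2));return r
E
python3 - 2>/dev/null <<'E'
from h import *
push(.080,.030)
E
```

```text
push True base [ 2.4  0.1 -0.3] f [ 3.3 -0.6  0.2] [36.1 80.4 66.1] then [ 3.  -0.7 -0.4] [36.1 80.4 66.1] dt 0.48
```

```bash
python3 - 2>/dev/null <<'E'
from h import *
for x in (.0358,.0353,.0348,.0343,.0338):
    env.movel(W(x,.080,Z),feed=.008); f=ff(); print(x,f,fp(),env.get_t())
    if f[0]>11: break
E
```

```text
0.0358 [ 4.3  0.6 -1.6] [36.1 80.1 65. ] 9.8333
0.0353 [ 6.2  0.5 -2. ] [36.  80.1 65.1] 10.0833
0.0348 [ 6.2  1.3 -2.9] [35.9 80.1 65.2] 10.3333
0.0343 [ 6.4  0.6 -4.4] [35.8 80.1 65.2] 10.5833
0.0338 [ 8.2  1.1 -5.4] [35.7 80.1 65.3] 10.8333
```

```bash
python3 - 2>/dev/null <<'E'
from h import *
x=.0333
while x>.022:
    env.movel(W(x,.080,Z),feed=.012); f=ff(); print(round(x,4),f,fp(),round(env.get_t(),2))
    if f[0]>13: break
    x-=.0007
E
```

```text
0.0333 [ 9.2  0.8 -5.7] [35.6 80.1 65.4] 11.08
0.0326 [10.4  0.1 -8.5] [35.5 80.1 65.5] 11.33
0.0319 [11.8  0.1 -7.9] [35.3 80.1 65.6] 11.58
0.0312 [12.1  0.8 -7.9] [35.  80.2 65.7] 11.83
0.0305 [13.8  0.6 -9.3] [34.8 80.2 65.9] 12.08
```

```bash
cat >> h.py <<'E'
def switch(y):
    p=fp()/1e3
    env.movel(W(.086,p[1],Z),feed=.2); env.movel(W(.086,y,Z),feed=.25)
E
python3 - 2>/dev/null <<'E'
from h import *
t=env.get_t();switch(-.078);print(env.get_t()-t,fp(),ff())
knock(-.078,.050,.015,thr=14,feed=.015)
print(env.get_t(),ff(),fp())
snap("wrist","w5.png")
E
```

```text
1.208400000000001 [ 85.3 -76.6  64.7] [ 0.2  0.7 -1.8]
knock True base [ 0.1  0.4 -2.4] f [2.8 0.2 0. ] p [ 33.4 -78.9  66. ] dt 1.3832999999999984
15.1833 [2.8 0.2 0. ] [ 33.4 -78.9  66. ]
```

View pics/w5.png

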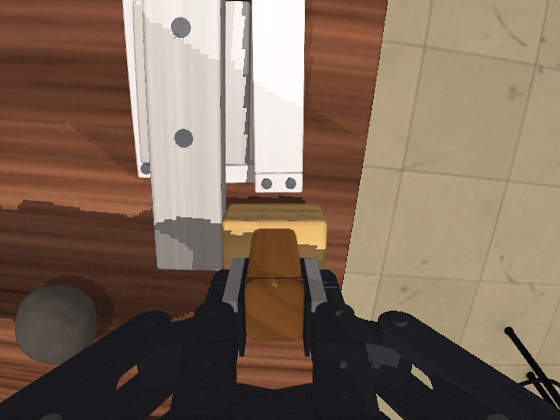

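```bash
python3 - 2>/dev/null <<'E'
from h import *
switch(.080);knock(.080,.044,.012,thr=14,feed=.015)
switch(-.078);knock(-.078,.042,.010,thr=14,feed=.015)
print(env.get_t(),ff(),fp())
snap("wrist","w6.png")
E
```

```text
knock True base [ 0.6  0.3 -1.9] f [ 3.   0.6 -1. ] p [29.9 80.9 66. ] dt 1.25
knock True base [ 0.7  0.7 -1.8] f [ 2.7 -1.5 -0.1] p [ 27.3 -78.9  66.2] dt 1.2750000000000021
21.3333 [ 2.7 -1.5 -0.1] [ 27.3 -78.9  66.2]
```

View pics/w6.png

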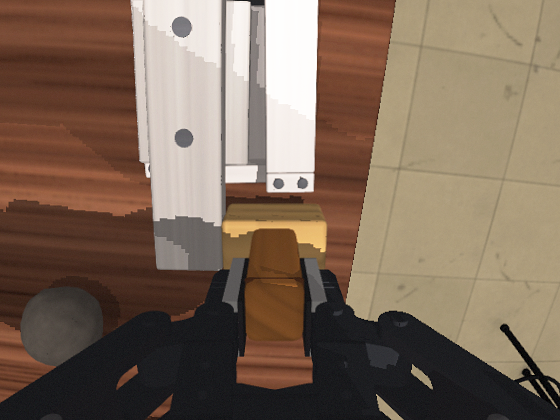

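```bash
python3 - 2>/dev/null <<'E'
from h import *; import pickle
switch(.080);knock(.080,.038,.008,thr=14,feed=.015)
switch(-.078);knock(-.078,.036,.006,thr=14,feed=.015)
print(env.get_t(),ff(),fp())
p=fp()/1e3
env.movel(W(.086,p[1],Z),feed=.2);env.movel(W(.086,-.078,.12),feed=.2)
env.movep(W(-.005,-.078,.23),ori(YAW)); env.hold(.2); print(env.get_t(),fp())
C,im=snap("wrist","w7.png"); pickle.dump(C,open("w7.pkl","wb"))
cv2.imwrite("pics/w7c.png",cv2.resize(im[20:180,200:360],(600,600),interpolation=cv2.INTER_CUBIC))
E
```

```text
knock True base [ 0.7 -0.5 -2. ] f [ 2.8  0.6 -1.6] p [23.3 80.8 66.2] dt 1.25
knock True base [-0.3  0.1 -1.6] f [ 2.2 -0.6 -0.1] p [ 20.  -78.9  66.3] dt 1.3000000000000007
27.6917 [ 2.2 -0.6 -0.1] [ 20.  -78.9  66.3]
29.425 [ -5.  -77.6 228.3]
```

View pics/w7.png

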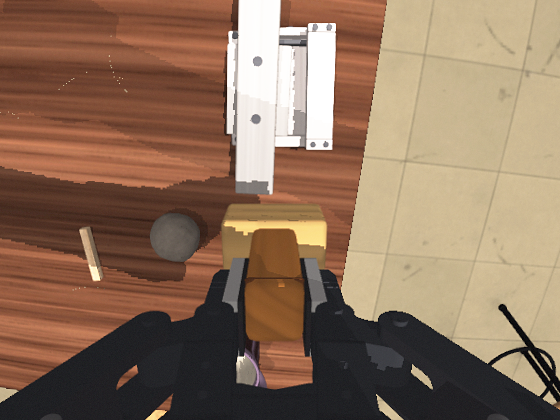

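View pics/w7c.png

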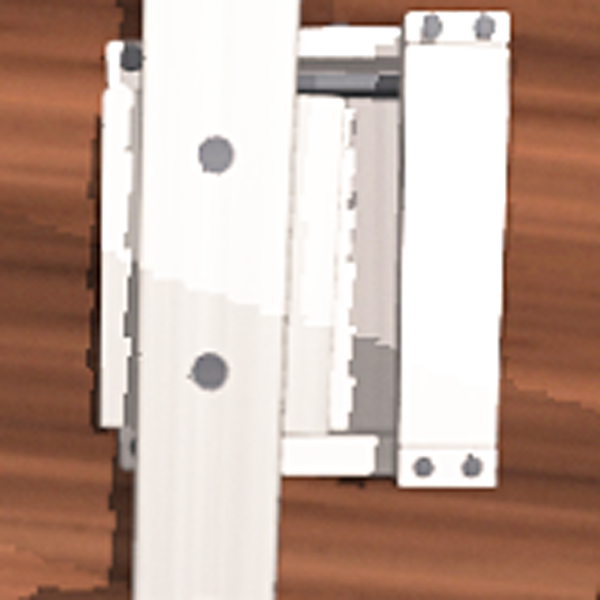

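```bash
cat > meas2.py <<'E'
from h import *; import pickle
def rep(C,br,dots,nose,bf,bb):
    BR=cast(C,br,.052); v=BR[1]-BR[2]; yw=np.arctan2(-v[0],v[1]); v2=BR[0]-BR[3]; yw=(yw+np.arctan2(-v2[0],v2[1]))/2
    ex=np.array([np.cos(yw),np.sin(yw)]);ey=np.array([-ex[1],ex[0]]);o=BR[:,:2].mean(0)-.036*ex-.002*ey
    F=lambda p,z:(lambda P:(np.c_[(P-o)@ex,(P-o)@ey]*1e3).round(1))(cast(C,p,z)[:,:2])
    print("yaw",np.degrees(yw).round(2),"o",o.round(4),"dots",F(dots,.052).tolist(),"mid",F(dots,.052).mean(0),"nose",F(nose,.029).tolist(),"barF",F(bf,.052).tolist(),"barB",F(bb,.052).tolist())
c=lambda u,v:(220+(u+.5)/5-.5,20+(v+.5)/5-.5)
d=lambda u,v:(220+(u+.5)/5-.5,90+(v+.5)/5-.5)
rep(pickle.load(open("w3.pkl","rb")),[c(459,71),c(599,73),d(580,345),d(452,345)],[c(300,262),c(298,547)],[c(140,300),d(146,250)],[c(199,2),d(204,560)],[c(405,2),d(388,560)])
e=lambda u,v:(200+(u+.5)/3.75-.5,20+(v+.5)/3.75-.5)
rep(pickle.load(open("w7.pkl","rb")),[e(405,11),e(509,12),e(496,487),e(398,486)],[e(216,154),e(210,371)],[e(104,90),e(97,428)],[e(143,2),e(133,598)],[e(299,2),e(274,598)])
E
python3 meas2.py
```

```text
yaw 5.95 o [ 0.4832 -0.0203] dots [[-3.9, 25.0], [-4.6, -25.0]] mid [-4.25  0.  ] nose [[-33.9, 19.8], [-34.4, -37.0]] barF [[-20.9, 68.5], [-23.3, -94.0]] barB [[14.4, 68.2], [12.3, -94.4]]
yaw 5.92 o [ 0.4831 -0.0204] dots [[-19.6, 25.5], [-21.9, -24.4]] mid [-20.75   0.55] nose [[-48.0, 43.1], [-52.9, -40.1]] barF [[-35.7, 59.2], [-42.5, -80.4]] barB [[-0.1, 58.8], [-6.9, -80.6]]
```

```bash
python3 - 2>/dev/null <<'E'
from h import *; import pickle
# look from mouth side/left: shift TCP so frame is central in the wrist view, lower
env.movep(W(-.045,-.095,.20),ori(YAW)); env.hold(.2)
C,im=snap("wrist","w8.png"); pickle.dump(C,open("w8.pkl","wb"));cv2.imwrite("pics/w8c.png",cv2.resize(im[0:200,200:400],(800,800),interpolation=cv2.INTER_CUBIC)[:600])
C,im=snap("scene","s8.png");cv2.imwrite("pics/s8c.png",cv2.resize(im[190:265,270:370],(800,600),interpolation=cv2.INTER_CUBIC))
C,im=snap("top","t8.png");print(env.get_t())
E
```

```text
30.15
```

View pics/w8c.png

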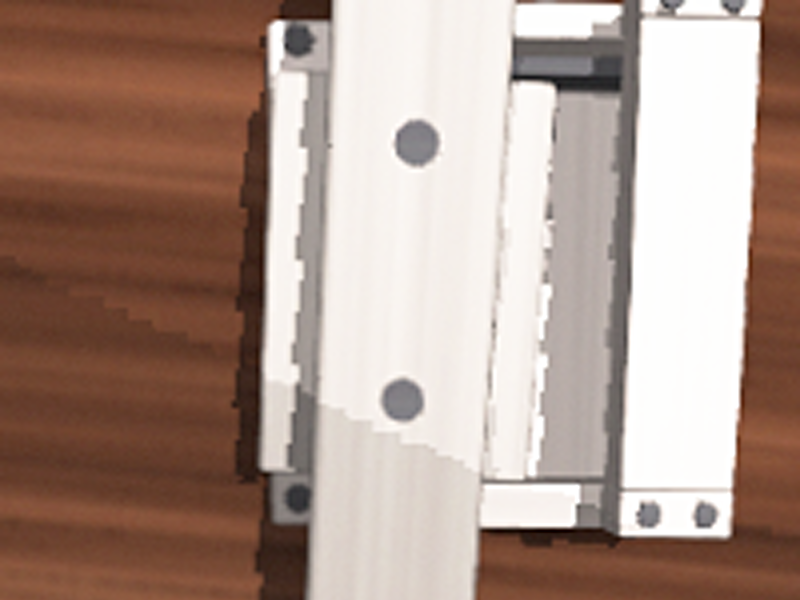

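View pics/s8c.png

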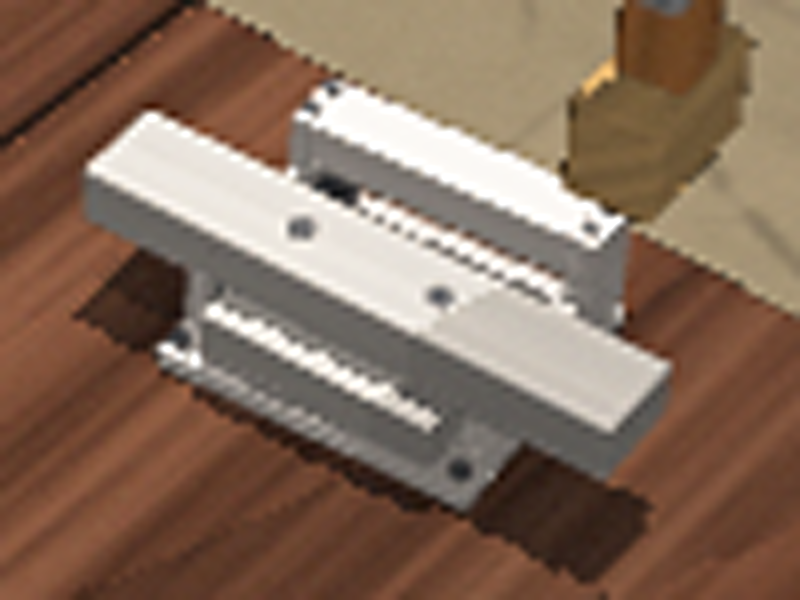

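View pics/t8.png

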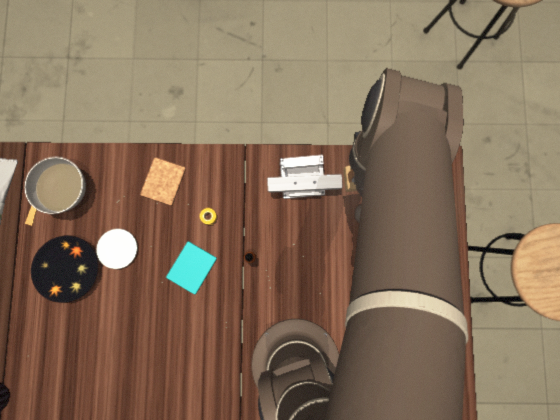

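Run:
```python
from h import *; import pickle
from meas2 import *
g=lambda u,v:(200+(u+.5)/4-.5,(v+.5)/4-.5)
C=pickle.load(open("w8.pkl","rb"))
ex=np.array([np.cos(np.radians(5.6)),np.sin(np.radians(5.6))]);ey=np.array([-ex[1],ex[0]])
F=lambda P:(np.c_[(P[:,:2]-O)@ex,(P[:,:2]-O)@ey]*1e3).round(1).tolist()
print("near bridge",F(cast(C,[g(617,537),g(730,537)],.052)),"base front",F(cast(C,[g(269,22),g(273,522)],.008)))
print("dots",F(cast(C,[g(417,142),g(403,400)],.052)),"nose",F(cast(C,[g(273,72),g(261,470)],.029)))
T=cal("top")
for n in("t8","top0"):
    im=cv2.imread(f"pics/{n}.png",0).astype(float)[160:195,285:325]
    t=cv2.imread(f"pics/{n}.png",0); 
    cv2.imwrite(f"pics/{n}z.png",cv2.resize(t[145:210,265:345],(800,650),interpolation=cv2.INTER_CUBIC)[:600])
```

```text
yaw 5.95 o [ 0.4832 -0.0203] dots [[-3.9, 25.0], [-4.6, -25.0]] mid [-4.25  0.  ] nose [[-33.9, 19.8], [-34.4, -37.0]] barF [[-20.9, 68.5], [-23.3, -94.0]] barB [[14.4, 68.2], [12.3, -94.4]]
yaw 5.92 o [ 0.4831 -0.0204] dots [[-19.6, 25.5], [-21.9, -24.4]] mid [-20.75   0.55] nose [[-48.0, 43.1], [-52.9, -40.1]] barF [[-35.7, 59.2], [-42.5, -80.4]] barB [[-0.1, 58.8], [-6.9, -80.6]]
near bridge [[23.7, -52.6], [47.9, -52.4]] base front [[-49.7, 57.1], [-49.4, -53.7]]
dots [[-19.8, 25.2], [-21.9, -24.8]] nose [[-48.6, 42.6], [-51.7, -40.3]]
```

View pics/t8z.png

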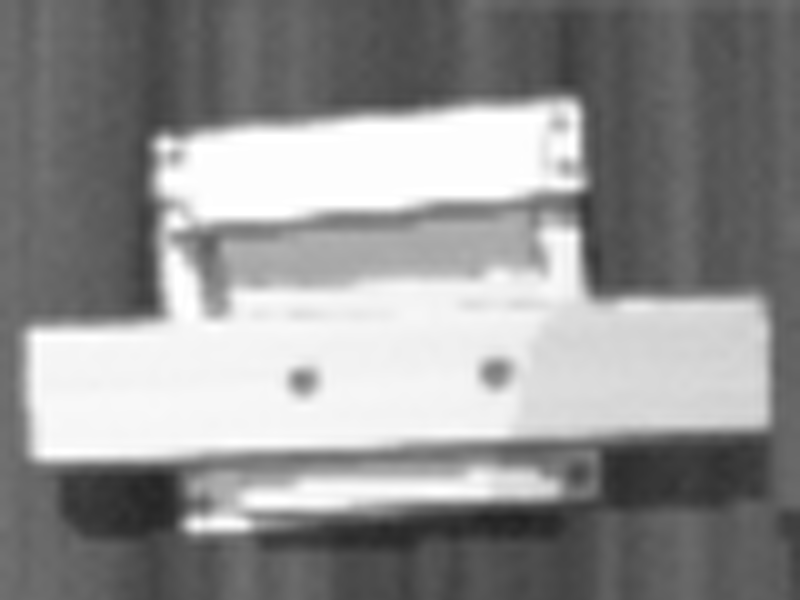

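View pics/top0z.png

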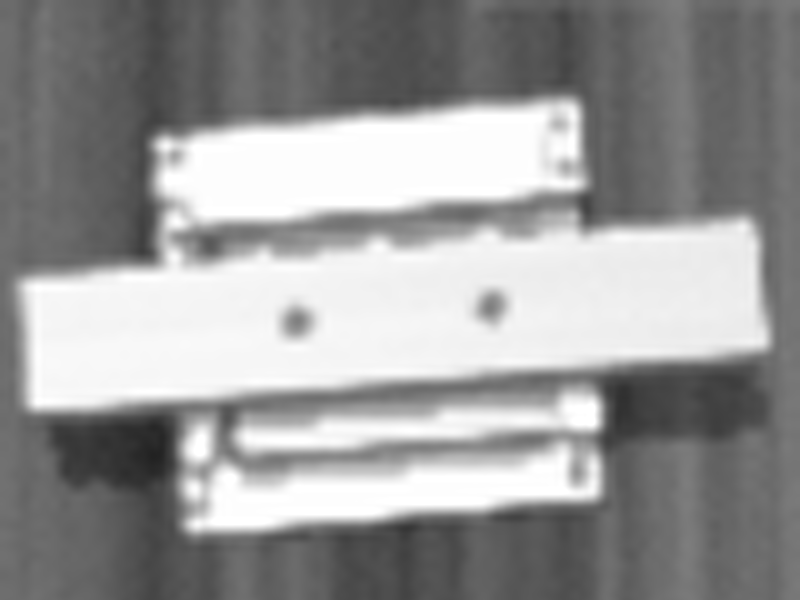

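The close views agree: the nose is about 15.2 to 15.9 mm out, inside the range. A further knock would take it to roughly 19 mm or more, so I stop here and put the mallet back.

```bash
python3 - 2>/dev/null <<'E'
from h import *
p=[.4765,.361]
env.movep([*p,.13],ori(-20)); env.movel([*p,.060],feed=.1); env.hold(.2); print(env.get_t(),env.get_tool_pos(),env.get_contact_force())
r=env.movel([*p,.045],feed=.012,threshold=4); print(r,env.get_tool_pos(),env.get_contact_force(),env.get_ft_torque())
C,im=snap("wrist","w9.png"); print(env.get_t())
E
```

```text
32.9667 [0.47685831 0.36134043 0.06073575] [-0.20380951  0.70090278 -1.63611302]
True [0.47637317 0.36102614 0.04968984] [-1.14151481  0.71661583  4.73333361] [-0.03860381  0.06261048 -0.01047581]
33.8583
```

View pics/w9.png

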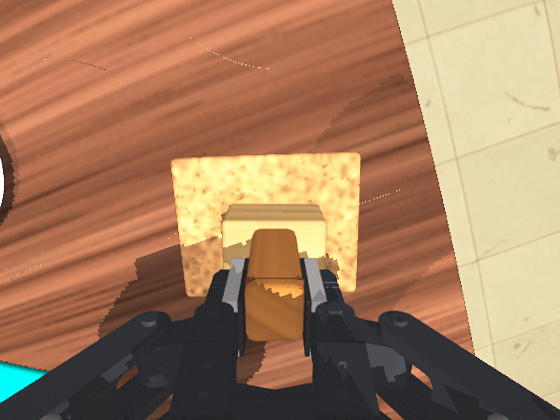

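The mallet sits flat on the cork, with the head at about (274,240) inside the pad. Its height (TCP z 0.0497) matches the pick height. Release.

```bash
python3 - 2>/dev/null <<'E'
from h import *; import pickle
env.grip(.06); p=env.get_tool_pos(); env.movel([p[0],p[1],.15],feed=.12)
env.movep([p[0]-.03,p[1]+.02,.22],ori(-20)); env.hold(.3)
C,im=snap("wrist","w10.png"); snap("top","t10.png"); C,im=snap("scene","s10.png"); print(env.get_t(),env.get_contact_force())
E
```

```text
36.175 [0.09766525 0.40962289 0.12334484]
```

View pics/w10.png

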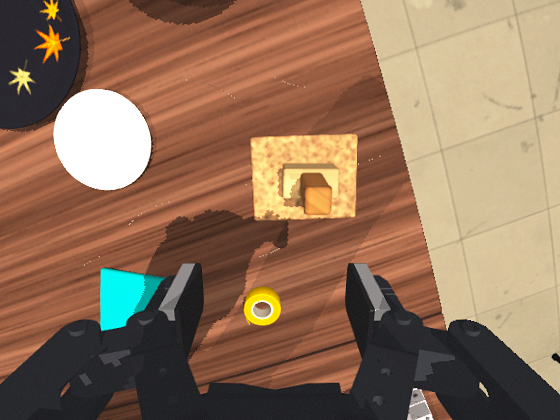

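View pics/t10.png

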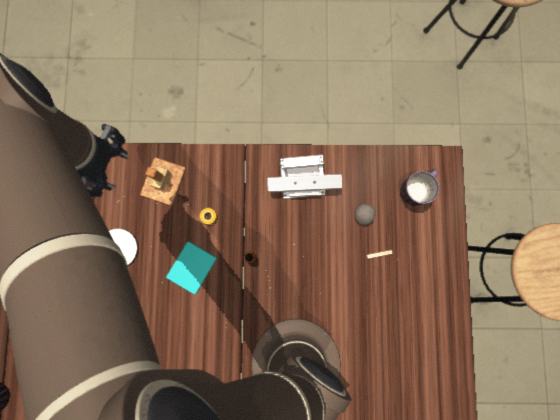

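The mallet stands upright on the cork pad (top view 157,177). The tape (208,216), stone (365,214) and mug (421,188) are at the same pixels as at the start. The insert is out and at rest (304,183).

Run:
```python
from station import workorder,env
print(workorder.hand_in(),env.get_t())
```

```text
the job is handed in; nothing more can be done
the job is handed in; nothing more can be done
```

I knocked the insert out until its nose stood about 15.5 mm out of the mouth, stood the mallet back on its cork pad, and handed the job in at about 36 s. I gave six knocks, left ear first, alternating left and right three times.

**Forces:** Each knock stopped on a 13–14 N force change. I then pressed the first left ear further in small steps to make sure it was jammed, up to 13.8 N. I did not log forces during the knocks. The readings taken straight after each stop had already fallen to 2–3 N, so I can't show the exact peaks.

**Last checks:**
- **Nose:** two close views gave 15.2 to 15.9 mm out. A rougher before/after comparison from above gave about 15.2. They disagree by under 1 mm, but all sit near the low end of the 15–20 mm range. I stopped there because another knock would have taken it to about 19 mm or slightly more.
- **Tilt:** the insert is left turned about 2.5–3 degrees, right ear forward.
- **Mallet and bystanders:** the mallet stands upright on its pad. The mug, tape roll and stone look unmoved in the top view.

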